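# Clamp a flat bar on a narrow anvil with a sprung hold-down

## Robot

A 7-joint arm with a two-finger parallel gripper is mounted at the origin on the work surface. World frame = base frame: x ahead of the robot, y to its left, z up, the work surface at z = 0. Lengths are in m, angles in rad, forces in N, time in s.
With the tool pointing down it reaches from about 0.4 to 0.875 m from the base axis. Payload 19.3 kg.
Tool frame: the origin (TCP) lies at the very end of the fingers, on their centre line; the grasp point (between the pads) lies 19 mm behind it (robot.grip_point_offset is the distance from the TCP to the grasp point, in m); z points along the fingers, y is the line along which they close (so a half turn about z gives the same grasp; the last joint's range is limited). The gripper opens to 85 mm and grips with 20 to 120 N. Pads are 22 mm wide; open, the fingers measure 114 mm over their backs; the gripper's body (76 mm by 85 mm) begins 54 mm behind the grasp point. The pads swing forward as they close: fully open they stand 13 mm farther back than shut.
Start: joints at [-1.19, 0.521, -0.036, 1.599, 0.021, 1.021, -0.113], TCP at [0.272, 0.563, 0.231] pointing down, gripper open.
Joint ranges: [-2.91, 2.91], [-0.3, 2.13], [-1.5, 1.42], [0.17, 2.43], [-1.26, 4.41], [0.16, 1.93], [-2.52, 2.52]. Speed limits (rad/s): [1.89, 1.89, 2.39, 2.39, 3.01, 3.01, 3.01].

## Interface

Orientations are given as a 3x3 rotation matrix whose columns are the frame's x, y, z axes.
In Python, from plant import robot gives the robot as it stands.
- The arm moves only by the tool jog_arm, never from a script. Its argument "plan" is a list of rows, each an object of numbers: "dx", "dy", "dz": the shift along the tool's x, y, z in m; "spin": the turn about the tool's z in rad; "hand": the closure in counts, from 0 (fully open) to 255 (shut). A call has 1 to 20 rows; each row is the pose to reach, as a shift and turn from the pose commanded when the call began, along the tool's axes at that moment; what a row does not reach only later rows make up. A row lasts 1/12 s, in which the tool goes at most 41.7 mm and 7.16 degrees, less where a joint would pass 70% of its speed; a pose out of reach is approached as far as the arm can. A call with a gripper value outside its range is refused whole. The fingers move at their own pace and stop on an object; the grip force is fixed at half the most. Time passes only in rows, so rows that repeat a pose let the fingers close. It gives the time, the measured TCP pose, the force, the opening and the grip force at its end, in the units of the state.
- robot.state(): the state, without advancing time (a new reading comes with each control period).
- robot.grab_frame(name): name is "side" or "top" or "wrist"; returns a dict with "frame" (400x640x3 uint8, blue, green, red), "z_map" (400x640 float32, m along the optical axis (not along the pixel's ray), 0 where there is no reading), "vfov" (degrees; the focal length in pixels is half the picture's height over the tangent of half this angle, whatever the lens; pixels are square), "cx", "cy" (the principal point, pixels), "eye" and "orientation" of the camera in the world. Camera axes: x right, y down, z forward; pixel columns grow to the right and rows downward; lengths in m; the calibration is good to about 2 mm. The wrist camera is an equidistant fisheye: a pixel r from the principal point sees the ray r / f radians off the axis. A picture is of the moment at which its call begins.
- robot.finish_job(): hands the job in; it is judged then, once.
The state is a dict: "t": time; "joints": joint angles; "dq": joint speeds; "joint_efforts": joint torques, N m; "tcp_pos": TCP position; "orientation": TCP orientation; "contact_force": force on the tool from outside, world axes, zero at the start; "wrist_torque": the same for the moment, N m; "gripper_width": finger opening in m; "finger_force": force on a finger pad.
Only numpy, scipy, OpenCV 4.12 (cv2) and the standard library are available. Lean on these libraries where they do the work, as an engineer would, in place of code of your own. Each camera call takes 0.05 s, during which the arm holds its last target. There are 200 camera calls.

## Task

Lay the long flat steel bar lengthwise along the narrow raised rail of the anvil fixture, centred on it, and let go of it; then push the sprung hold-down lever down by its cross handle until the lever's arm is level, not past it, so that its shoe clamps the bar. The lever springs back when released, so finish while still holding it level, with the bar clamped. Leave the other things on the bench where they are.

Things in the scene. Friction and masses are not known exactly. Their poses are not given: they have to be found in the camera images.
- bar: Flat bright steel bar, 34 mm wide (its x), 140 mm long (its y), 8 mm thick, about 0.2 to 0.4 kg, with a dark spot at each end of the top face; lies flat on the bench. Origin: centre of its underside, z up. The two ends are alike.
- fixture: Anvil fixture bolted to the bench: foot plate 160 x 170 x 12 mm; on it a narrow upright steel rail along the fixture's y; at its +x side two grey hinge cheeks (128 mm high, x 47 to 77, y 33 to 67 mm) carrying a hold-down lever. Origin: at bench level under the middle of the rail; z up; the lever's handle points to the fixture's -x. Yaw varies up to 0.35 rad.
- crown (a point): Middle of the rail's flat top (the crown), 75 mm above the bench. The crown is 22 mm wide (fixture x), 150 mm long (fixture y) and 23 mm deep, over a 12 mm web. Axes as the fixture's. The bar overhangs the crown by 6 mm on each side when centred.
- lever (a joint): Angle of the hold-down lever above level, rad: 0 = arm level, 0.75 = sprung up against its stop (the start), lower stop at -0.2. A return spring always lifts it: at the cross handle, holding it level takes about 5 N downward, about 8 to 9 N with the bar under the shoe.
- lever_hinge (a point): Hinge point of the lever, at fixture x = 60, y = 50, z = 112 mm; the hinge axis runs along the fixture's y. The arm is a bar 14 mm wide and 16 mm high that reaches from here over the crown, towards fixture -x, to the cross handle 165 mm away, so even sprung up it hangs over that end of the crown (shoe about 120 mm above the bench): bring the bar in under it from the fixture's -y end.
- lever_grip (a point): Centre of the black round cross handle at the lever's free end: 18 mm diameter, 56 mm long along the fixture's y. With the lever level it lies at fixture x = -105, y = 50, z = 112 mm; sprung up at about x = -61, y = 50, z = 224 mm. Push it down from above, following its arc.
- shoe (a joint): How far the lever's sprung clamping shoe is pushed up into the arm, m: 0 = free, at most 0.010; spring 1.5 N/mm with 3 N preload. The shoe is an 18 mm black disc under the arm, 60 mm from the hinge; it comes down on the crown's centre line at fixture y = 50 mm. About 0.005 with the bar clamped and the lever level; 0 with the crown empty, when it hangs 3 mm above the crown.
- offcut: Short thick steel offcut, 45 x 55 x 12 mm, lying flat near the bar; bystander.
- tape: Tape measure standing on edge, 30 x 62 x 58 mm tall; bystander.
- tin: Open steel tin of nails, 90 mm diameter, 100 mm tall; bystander.
- hammer: Hammer lying on the bench near its far side; origin at the underside, roughly mid-length; bystander.
- screwdriver: Screwdriver lying on the bench; origin at the underside, roughly mid-length; bystander.
- woodblock: Piece of pale timber, 50 x 140 x 35 mm, lying flat; bystander.
- spraycan: Upright spray can, 54 mm diameter, 170 mm tall; bystander.
There are look-alikes about, which are no part of the job. Of the things that look like the bar, the middle-sized one is meant.

How it is judged:
On the way, in this order (a step that is already met when the one before it is completed fails the run):
1. the bar lies flat, lengthwise and centred on the rail, let go, the lever still up (x of bar in the frame of crown between -0.009 and 0.009 m and y of bar in the frame of crown between -0.015 and 0.015 m and z of bar in the frame of crown between -0.003 and 0.003 m and angle between the y axis of bar and the y axis of fixture, either way round below 0.15 rad and angle between bar's own z axis and vertical below 0.06 rad and contact force between the fingers and bar below 0.3 N and linear speed of bar below 0.02 m/s and value of joint lever above 0.4 rad), for 0.3 s.
2. the lever is pressed level with the shoe clamping the bar (x of bar in the frame of crown between -0.009 and 0.009 m and y of bar in the frame of crown between -0.015 and 0.015 m and z of bar in the frame of crown between -0.003 and 0.003 m and angle between the y axis of bar and the y axis of fixture, either way round below 0.15 rad and angle between bar's own z axis and vertical below 0.06 rad and contact force between the fingers and bar below 0.3 N and linear speed of bar below 0.02 m/s and value of joint lever between -0.07 and 0.07 rad and value of joint shoe between 0.002 and 0.009 m), for 0.3 s.
At the end, for the whole second after the job is handed in: The bar lies flat on the rail's crown (within 9 mm of its centre line, 15 mm of its middle lengthwise, 0.15 rad of its direction), not touched by the fingers; the robot still presses the lever, at rest within 0.07 rad of level, and its shoe bears on the bar with more than 4 N, pushed in 2 to 9 mm (all of step 2 and contact force between any of the fingers, the arm and lever above 2 N and contact force between shoe and bar above 4 N and velocity of joint lever between -0.1 and 0.1 rad/s); the arm keeps its last pose, push and grip.
It fails at once if a bystander is moved by more than 30 mm or tipped over (distance of any of offcut, tape, tin, hammer, screwdriver, woodblock, spraycan from where it was at the start of the episode above 0.03 m or angle between any of tape, tin, spraycan's own z axis and vertical above 0.6 rad).
It also fails if it takes over 64 s, if anything falls off the work surface, if the arm or the gripper's body presses on something with over 40 N, if the wrist force passes 120 N, or if a joint passes its speed limit or range.

## Working session

There is one attempt and no reset: what is moved stays moved. The work goes in short steps, Python scripts to look and compute and a tool call to move; the robot and the scene stay as the last step left them, time stands still between calls to the robot, and variables do not carry over. Pictures are saved under pics/ and viewed, at most 10 in all, crops included, and the job is handed in when it is done.

Besides the shell and the picture viewer there is one more tool, called after ">>>" by a JSON object that holds its "op" and its "data". jog_arm: Moves the arm, as the interface text tells. Its arguments: {"type":"object","properties":{"plan":{"type":"array"}},"required":["plan"]}

```bash
mkdir -p pics; ls
cat > h.py <<'E'
import numpy as np, cv2
from plant import robot
def grab(n):
    d=robot.grab_frame(n); np.savez(f'{n}.npz',**d); return d
def f_of(d): return d['frame'].shape[0]/2/np.tan(np.radians(d['vfov'])/2)
def pts(d):
    """world points of each pixel from z_map (pinhole)"""
    f=f_of(d); h,w=d['z_map'].shape; u,v=np.meshgrid(np.arange(w),np.arange(h))
    z=d['z_map']; c=np.stack([(u-d['cx'])/f*z,(v-d['cy'])/f*z,z],-1)
    return c@np.array(d['orientation']).T+d['eye']
def ray(d,u,v,fish=False):
    f=f_of(d); x,y=u-d['cx'],v-d['cy']
    if fish:
        r=np.hypot(x,y)+1e-9; t=r/f; c=np.array([x/r*np.sin(t),y/r*np.sin(t),np.cos(t)])
    else: c=np.array([x/f,y/f,1])
    return np.array(d['orientation'])@c
def hit(d,u,v,z,fish=False):
    r=ray(d,u,v,fish); e=np.array(d['eye']); return e+r*(z-e[2])/r[2]
E
python3 - <<'E'
from h import *
for n in('top','side'):
    d=grab(n); cv2.imwrite(f'pics/{n}0.png',d['frame']); print(n,d['vfov'],d['cx'],d['cy'],d['eye'],np.round(d['orientation'],3).tolist())
print(robot.state())
E
```

```text
pics
top 47.986893760278846 326.17283118918965 196.65224958920078 [0.35185664 0.02882838 1.3422526 ] [[0.024, -0.989, 0.148], [-1.0, -0.024, 0.002], [0.001, -0.148, -0.989]]
side 43.991754250480525 325.3168175686417 202.50259433206787 [-0.1589656  -0.9232925   0.96813861] [[0.814, -0.341, 0.469], [-0.58, -0.49, 0.65], [0.008, -0.802, -0.597]]
{'t': 0.1, 'joints': array([-1.1902569 ,  0.52197068, -0.03631179,  1.59992751,  0.02119544,
        1.02109382, -0.11279507]), 'dq': array([-0.00055187, -0.00384559,  0.0004867 , -0.00222575, -0.00206702,
        0.00114158,  0.00010521]), 'joint_efforts': array([ 4.38790055e-03, -9.28465748e+01,  1.98488496e+00, -3.70532405e+01,
        1.82458892e-02,  5.36684529e-03, -2.58002831e-05]), 'tcp_pos': array([0.27217955, 0.56229878, 0.23078173]), 'orientation': array([[-9.00115474e-01,  4.35651229e-01, -3.74221037e-04],
       [ 4.35651383e-01,  9.00114983e-01, -9.43055466e-04],
       [-7.40013103e-05, -1.01188873e-03, -9.99999485e-01]]), 'contact_force': array([ 0.15882451, -0.01438108,  0.00172213]), 'wrist_torque': array([0.02846717, 0.04374199, 0.01012505]), 'finger_force': 0.0, 'gripper_width': 0.08543428513915724}
```

View pics/top0.png

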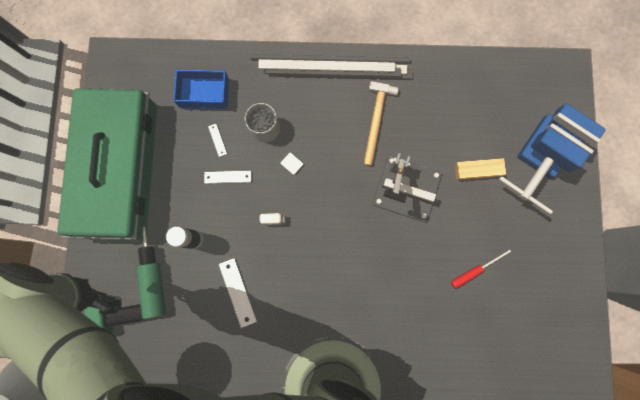

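View pics/side0.png

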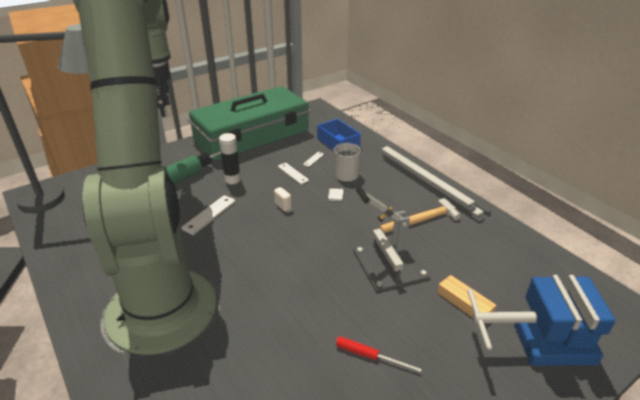

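The bar look-alikes in the top view are a small strip at (217,140), a mid strip at (228,177) and a large strip at (237,293). By description I want the middle one, at (228,177). The fixture is at about (408,190). I'll check both in a close crop and measure them.

Run:
```python
from h import *
t=dict(np.load('top.npz')); s=dict(np.load('side.npz'))
a=cv2.resize(t['frame'][115:220,185:305],None,fx=3.3,fy=3.3,interpolation=cv2.INTER_CUBIC)
b=cv2.resize(t['frame'][145:225,365:450],None,fx=4.5,fy=4.33,interpolation=cv2.INTER_CUBIC)
a=a[:346];b=b[:346]
c=cv2.resize(s['frame'][195:300,340:445],None,fx=2.4,fy=2.4,interpolation=cv2.INTER_CUBIC)
e=cv2.resize(s['frame'][140:245,260:365],None,fx=2.4,fy=2.4,interpolation=cv2.INTER_CUBIC)
h=max(a.shape[0],b.shape[0]);pad=lambda i,W,H:cv2.copyMakeBorder(i,0,H-i.shape[0],0,W-i.shape[1],0)
cv2.imwrite('pics/crop.png',np.vstack([np.hstack([pad(a,400,346),pad(b,400,346)]),np.hstack([pad(c,400,252),pad(e,400,252)])]))
# strips in both views
for d,boxes in((t,[(200,120,235,160),(200,165,257,190),(215,255,260,330),(270,205,290,230),(278,150,305,176)]),(s,[(272,158,314,188),(300,148,326,170)])):
    hsv=cv2.cvtColor(d['frame'],cv2.COLOR_BGR2HSV); P=pts(d)
    for x0,y0,x1,y1 in boxes:
        m=np.zeros(hsv.shape[:2],np.uint8); m[y0:y1,x0:x1]=((hsv[y0:y1,x0:x1,2]>120)*255)
        c=max(cv2.findContours(m,0,2)[0],key=cv2.contourArea); r=cv2.minAreaRect(c)
        k=np.zeros_like(m);cv2.drawContours(k,[c],-1,255,-1);zz=P[...,2][(k>0)&(d['z_map']>0)]
        zm=np.median(zz) if len(zz) else np.nan
        q=np.array([hit(d,*p,0.008)[:2] for p in cv2.boxPoints(r)]); L=[np.linalg.norm(q[i]-q[(i+1)%4]) for i in(0,1)]
        i=int(np.argmax(L)); v=q[(i+1)%4]-q[i]
        print(np.round(r[0],1),'z',np.round(zm,4),'xy',np.round(q.mean(0),4),'L',np.round(L,4),'dir',round(np.degrees(np.arctan2(v[1],v[0]))%180,1))
P=pts(t); print('zmap valid',(t['z_map']>0).mean())
# crown points
box=np.zeros(P.shape[:2],bool);box[145:225,365:450]=1
Z=P[...,2]
m=box&(Z>.066)&(Z<.084); print('crown',m.sum(),P[m].mean(0))
r=cv2.minAreaRect(P[m][:,:2].astype(np.float32)*1000);print(r)
m=box&(Z>.005)&(Z<.03); print('foot',cv2.minAreaRect(P[m][:,:2].astype(np.float32)*1000))
for lo,hi in((.09,.14),(.14,.18),(.18,.26)):
    m=box&(Z>lo)&(Z<hi); print(lo,m.sum(),P[m].mean(0) if m.any() else '',cv2.minAreaRect(P[m][:,:2].astype(np.float32)*1000) if m.sum()>3 else'')
```

```text
[216.8 139.7] z 0.0052 xy [0.7199 0.371 ] L [0.031  0.1085] dir 22.0
[227.  176.5] z 0.0075 xy [0.6059 0.3332] L [0.1453 0.04  ] dir 91.4
[236.4 292.2] z 0.0106 xy [0.2653 0.2866] L [0.0534 0.1987] dir 22.2
[277. 218.] z 0.0554 xy [0.4837 0.1771] L [0.0418 0.0359] dir 91.4
[291. 163.] z 0.0112 xy [0.6525 0.1413] L [0.0516 0.0599] dir 49.8
[292.9 172.6] z 0.0081 xy [0.604  0.3333] L [0.0586 0.1688] dir 93.0
[312.8 158.8] z 0.0049 xy [0.7151 0.3681] L [0.1222 0.0481] dir 22.6
zmap valid 0.99612109375
crown 371 [ 0.56768555 -0.21182623  0.07403984]
((599.5082397460938, -215.74142456054688), (149.322998046875, 86.36578369140625), 72.54064178466797)
foot ((596.7262573242188, -212.2211151123047), (243.61813354492188, 257.60711669921875), 1.048277497291565)
0.09 149 [ 0.63629724 -0.17365329  0.12338369] ((622.7977905273438, -162.13235473632812), (44.87757873535156, 89.795166015625), 51.242218017578125)
0.14 88 [ 0.59986789 -0.16256597  0.16164991] ((597.706298828125, -162.6689453125), (17.6807804107666, 57.21677780151367), 74.30070495605469)
0.18 251 [ 0.53657334 -0.14397875  0.22083907] ((549.5418701171875, -147.666015625), (55.69199752807617, 67.8289566040039), 73.79656219482422)
```

View pics/crop.png

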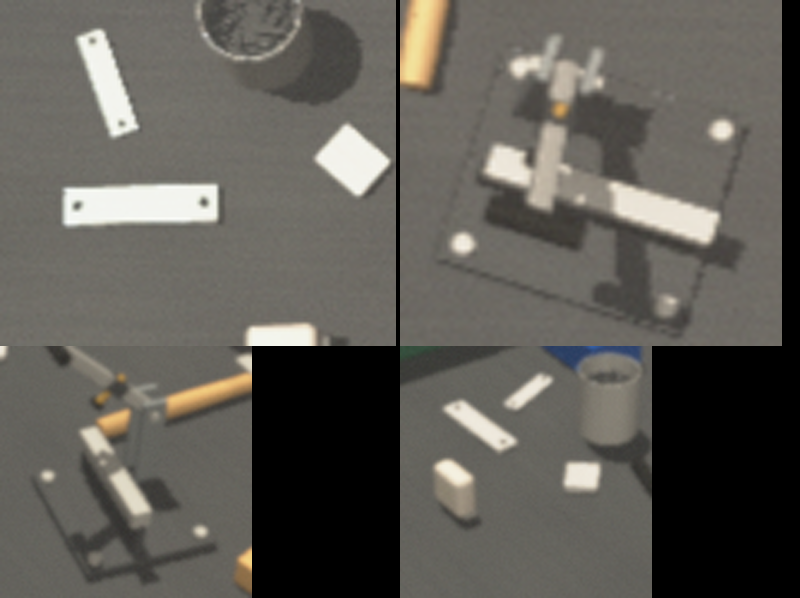

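The crop confirms the choice: the mid strip at (228,177) measures about 145x40 mm, with dark spots at both ends. The rail runs at about 74°, with the lever over its +y end. I'll refine the crown line and the lever, then move.

```bash
cat > fix.py <<'E'
from h import *
def line(P,m,img):
    q=P[m][:,:2]; q=q[np.linalg.norm(q-np.median(q,0),axis=1)<.1]
    return q
for n,bx in(('top',(365,145,450,225)),('side',(340,195,445,300))):
    d=dict(np.load(n+'.npz')); P=pts(d); Z=P[...,2]; b=np.zeros(Z.shape,bool); b[bx[1]:bx[3],bx[0]:bx[2]]=1
    m=(b&(Z>.069)&(Z<.081)).astype(np.uint8)
    k,lab,st,ce=cv2.connectedComponentsWithStats(m,connectivity=8)
    keep=np.isin(lab,[i for i in range(1,k) if st[i,4]>25])
    q=P[keep]
    r=cv2.minAreaRect(q[:,:2].astype(np.float32)*1000); w,h=r[1]
    bp=cv2.boxPoints(r); L=[bp[1]-bp[0],bp[2]-bp[1]]; v=max(L,key=np.linalg.norm)
    vx,vy,x0,y0=cv2.fitLine(q[:,:2].astype(np.float32),cv2.DIST_HUBER,0,.001,.001).ravel()
    print(n,len(q),'rect',np.round(r[0],1),np.round(r[1],1),'dir',round(np.degrees(np.arctan2(v[1],v[0]))%180,1),'fit',np.round((x0,y0),4),round(np.degrees(np.arctan2(vy,vx))%180,1),'z',np.median(q[:,2]).round(4))
    # handle: dark, high
    m=b&(Z>.2)&(Z<.26)
    if m.sum()>5: q=P[m]; print(' handle',m.sum(),q.mean(0).round(4),q[:,2].max().round(3),cv2.minAreaRect(q[:,:2].astype(np.float32)*1000))
    b2=np.zeros(Z.shape,bool); b2[max(bx[1]-20,0):bx[3],bx[0]-30:bx[2]]=1
    m=b2&(Z>.13)&(Z<.2)
    if m.sum()>5: q=P[m][:,:2].astype(np.float32); vx,vy,x0,y0=cv2.fitLine(q,cv2.DIST_HUBER,0,.001,.001).ravel(); print(' arm',np.round((x0,y0),4),round(np.degrees(np.arctan2(vy,vx))%180,1))
E
python3 fix.py
```

```text
top 342 rect [ 569.2 -206.3] [149.3  22.9] dir 73.0 fit [ 0.5669 -0.2122] 73.2 z 0.0743
 handle 207 [ 0.5297 -0.1419  0.2272] 0.238 ((539.1107788085938, -144.63482666015625), (55.69199752807617, 46.10386657714844), 73.79656219482422)
 arm [ 0.6083 -0.1653] 161.6
side 385 rect [ 565.1 -209.2] [141.   91.5] dir 41.4 fit [ 0.5622 -0.2129] 70.6 z 0.0751
 handle 98 [ 0.5253 -0.1579  0.2215] 0.235 ((532.830810546875, -158.46031188964844), (33.89792251586914, 48.526885986328125), 76.92272186279297)
 arm [ 0.582  -0.1657] 161.8
```

The crown centre is at (0.569,-0.206), its direction is 73.0° and its top is at z≈0.0745. The handle position agrees with this. The bar centre is at (0.605,0.333), at about 92°. I'll grasp it 40 mm from the centre, towards its -y end, so the first move goes above that point, high enough to clear the spray can.

>>> {"op": "jog_arm", "data": {"plan": [{"dx":-0.04,"dy":-0.009,"dz":-0.02,"spin":0.1,"hand":0},{"dx":-0.418,"dy":-0.097,"dz":-0.02,"spin":1.086,"hand":0},{"dx":-0.418,"dy":-0.097,"dz":-0.02,"spin":1.086,"hand":0},{"dx":-0.418,"dy":-0.097,"dz":-0.02,"spin":1.086,"hand":0},{"dx":-0.418,"dy":-0.097,"dz":-0.02,"spin":1.086,"hand":0},{"dx":-0.418,"dy":-0.097,"dz":-0.02,"spin":1.086,"hand":0},{"dx":-0.418,"dy":-0.097,"dz":-0.02,"spin":1.086,"hand":0},{"dx":-0.418,"dy":-0.097,"dz":-0.02,"spin":1.086,"hand":0},{"dx":-0.418,"dy":-0.097,"dz":-0.02,"spin":1.086,"hand":0},{"dx":-0.418,"dy":-0.097,"dz":-0.02,"spin":1.086,"hand":0},{"dx":-0.418,"dy":-0.097,"dz":-0.02,"spin":1.086,"hand":0},{"dx":-0.418,"dy":-0.097,"dz":0.08,"spin":1.086,"hand":0},{"dx":-0.418,"dy":-0.097,"dz":0.08,"spin":1.086,"hand":0},{"dx":-0.418,"dy":-0.097,"dz":0.08,"spin":1.086,"hand":0},{"dx":-0.418,"dy":-0.097,"dz":0.08,"spin":1.086,"hand":0},{"dx":-0.418,"dy":-0.097,"dz":0.08,"spin":1.086,"hand":0},{"dx":-0.418,"dy":-0.097,"dz":0.08,"spin":1.086,"hand":0},{"dx":-0.418,"dy":-0.097,"dz":0.08,"spin":1.086,"hand":0}]}}

```text
t: 1.6
tcp_pos: [0.6072, 0.2935, 0.1533]
orientation: [[-0.034, 0.999, 0.002], [0.999, 0.034, 0.001], [0.001, 0.002, -1.0]]
contact_force: [0.5, 0.5, 1.1]
gripper_width: 0.0852
finger_force: 0.0
```

Run:
```python
from h import *
w=grab('wrist'); cv2.imwrite('pics/wrist1.png',w['frame']); s=robot.state(); print(s['t'],s['tcp_pos'],np.round(s['orientation'],3).tolist(),w['vfov'],w['cx'],w['cy'],w['eye'],np.round(w['orientation'],3).tolist(),np.round(s['joints'],2))
```

```text
1.65 [0.60702433 0.29350302 0.15313802] [[-0.034, 0.999, 0.002], [0.999, 0.034, 0.001], [0.001, 0.002, -1.0]] 65.70646984690485 321.26751479013114 201.22062239353522 [0.60492938 0.37364556 0.29629231] [[0.999, 0.031, 0.013], [0.034, -0.949, -0.312], [0.003, 0.312, -0.95]] [-0.7   0.7   0.26  1.54 -0.2   0.93 -0.34]
```

View pics/wrist1.png

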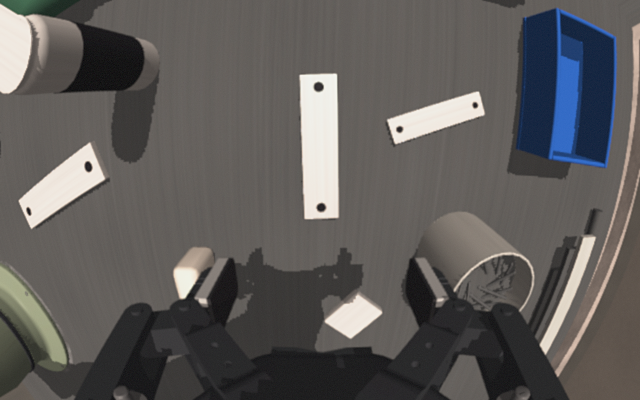

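The wrist view shows the bar at about (320,146), with its spots at (319,87) and (321,208). The right finger looks near the tin at (475,250), so I'll check that clearance too.

Run:
```python
from h import *
d=dict(np.load('wrist.npz'))
m=np.zeros((400,640),np.uint8); g=cv2.cvtColor(d['frame'],6); m[60:232,285:355]=(g[60:232,285:355]>150)*255
c=max(cv2.findContours(m,0,2)[0],key=cv2.contourArea)
q=np.array([hit(d,u,v,.008,True)[:2] for u,v in c[:,0]],np.float32)
r=cv2.minAreaRect(q*1000); b=cv2.boxPoints(r); v=max([b[1]-b[0],b[2]-b[1]],key=np.linalg.norm)
print(r,np.degrees(np.arctan2(v[1],v[0]))%180)
sp=[hit(d,u,v,.008,True)[:2] for u,v in((319,87),(321,208))]; print(sp,(sp[0]+sp[1])/2)
# tin from top view depth
t=dict(np.load('top.npz'));P=pts(t)[95:150,235:290];q=P[(P[...,2]>.085)&(P[...,2]<.12)];print('tin',cv2.minEnclosingCircle(q[:,:2].astype(np.float32)*1000))
```

```text
((605.5546875, 331.21917724609375), (34.38291549682617, 140.3050994873047), 3.2237370014190674) 93.22376
[array([0.60318705, 0.38836087]), array([0.60893305, 0.27189738])] [0.60606005 0.33012913]
tin ((762.3978881835938, 226.11412048339844), 45.71208190917969)
```

>>> {"op": "jog_arm", "data": {"plan": [{"dx":-0.002,"dy":0.0005,"dz":0.04,"spin":-0.02,"hand":0},{"dx":-0.002,"dy":0.0005,"dz":0.08,"spin":-0.02,"hand":0},{"dx":-0.002,"dy":0.0005,"dz":0.11,"spin":-0.02,"hand":0},{"dx":-0.002,"dy":0.0005,"dz":0.13,"spin":-0.02,"hand":0},{"dx":-0.002,"dy":0.0005,"dz":0.143,"spin":-0.02,"hand":0},{"dx":-0.002,"dy":0.0005,"dz":0.149,"spin":-0.02,"hand":0},{"dx":-0.002,"dy":0.0005,"dz":0.149,"spin":-0.02,"hand":0},{"dx":-0.002,"dy":0.0005,"dz":0.149,"spin":-0.02,"hand":0},{"dx":-0.002,"dy":0.0005,"dz":0.149,"spin":-0.02,"hand":0}]}}

```text
t: 2.4
tcp_pos: [0.6078, 0.2915, 0.004]
orientation: [[-0.054, 0.999, 0.002], [0.999, 0.054, 0.001], [0.001, 0.002, -1.0]]
contact_force: [0.5, 0.7, 0.7]
gripper_width: 0.0857
finger_force: 0.0
```

>>> {"op": "jog_arm", "data": {"plan": [{"dz":0.001,"hand":120},{"dz":0.001,"hand":150},{"dz":0.001,"hand":200},{"dz":0.001,"hand":255},{"dz":0.001,"hand":255},{"dz":0.001,"hand":255},{"dz":0.001,"hand":255},{"dz":0.001,"hand":255},{"dz":0.001,"hand":255},{"dz":0.001,"hand":255},{"dz":0.001,"hand":255},{"dz":0.001,"hand":255}]}}

```text
schema error: expected keys dx, dy, dz, spin, hand
```

>>> {"op": "jog_arm", "data": {"plan": [{"dx":0,"dy":0,"spin":0,"dz":0.001,"hand":120},{"dx":0,"dy":0,"spin":0,"dz":0.001,"hand":150},{"dx":0,"dy":0,"spin":0,"dz":0.001,"hand":200},{"dx":0,"dy":0,"spin":0,"dz":0.001,"hand":255},{"dx":0,"dy":0,"spin":0,"dz":0.001,"hand":255},{"dx":0,"dy":0,"spin":0,"dz":0.001,"hand":255},{"dx":0,"dy":0,"spin":0,"dz":0.001,"hand":255},{"dx":0,"dy":0,"spin":0,"dz":0.001,"hand":255},{"dx":0,"dy":0,"spin":0,"dz":0.001,"hand":255},{"dx":0,"dy":0,"spin":0,"dz":0.001,"hand":255}]}}

```text
t: 3.23
tcp_pos: [0.6069, 0.2912, 0.0019]
orientation: [[-0.054, 0.999, 0.0], [0.999, 0.054, 0.0], [0.0, 0.0, -1.0]]
contact_force: [-3.2, -1.4, 8.5]
gripper_width: 0.0318
finger_force: 59.3
```

>>> {"op": "jog_arm", "data": {"plan": [{"dx":0,"dy":0,"spin":0,"dz":-0.005,"hand":255},{"dx":0,"dy":0,"spin":0,"dz":-0.015,"hand":255},{"dx":0,"dy":0,"spin":0,"dz":-0.04,"hand":255},{"dx":0,"dy":0,"spin":0,"dz":-0.07,"hand":255},{"dx":0,"dy":0,"spin":0,"dz":-0.1,"hand":255},{"dx":0,"dy":0,"spin":0,"dz":-0.13,"hand":255},{"dx":0,"dy":0,"spin":0,"dz":-0.145,"hand":255},{"dx":0,"dy":0,"spin":0,"dz":-0.15,"hand":255},{"dx":0,"dy":0,"spin":0,"dz":-0.15,"hand":255},{"dx":0,"dy":0,"spin":0,"dz":-0.15,"hand":255}]}}

```text
t: 4.07
tcp_pos: [0.6063, 0.291, 0.1505]
orientation: [[-0.054, 0.999, -0.001], [0.999, 0.054, -0.0], [-0.0, -0.001, -1.0]]
contact_force: [0.9, 0.3, -2.8]
gripper_width: 0.0318
finger_force: 60.3
```

```bash
cat > bar.py <<'E'
from h import *
# bar as held/placed, from wrist fisheye depth + top depth
w=grab('wrist'); s=robot.state(); tcp=s['tcp_pos']; R=s['orientation']
f=f_of(w); u,v=np.meshgrid(np.arange(640)-w['cx'],np.arange(400)-w['cy']); r=np.hypot(u,v)+1e-9; t=r/f
z=w['z_map']; c=np.stack([u/r*np.tan(t)*z,v/r*np.tan(t)*z,z],-1); P=c@np.array(w['orientation']).T+w['eye']
g=cv2.cvtColor(w['frame'],6)
q=(P-tcp)@R   # tool frame
m=(z>0)&(g>100)&(abs(q[...,1])<.03)&(abs(q[...,2])<.045)&(abs(q[...,0])<.16)
k,lab,st,ce=cv2.connectedComponentsWithStats(m.astype(np.uint8)); i=1+np.argmax(st[1:,4]); m=lab==i
b=q[m]; A=np.c_[b[:,:2],np.ones(len(b))]; co=np.linalg.lstsq(A,b[:,2],rcond=None)[0]
print('n',m.sum(),'top-face tool z at x=0:',co[2].round(4),'pitch',co[:2].round(3))
rr=cv2.minAreaRect(b[:,:2].astype(np.float32)*1000); print('rect in tool mm',rr, 'far end x',b[:,0].max().round(4)); 
vx,vy,x0,y0=cv2.fitLine(b[:,:2].astype(np.float32),cv2.DIST_HUBER,0,.001,.001).ravel(); print('dir in tool',np.degrees(np.arctan2(vy,vx)).round(2),x0,y0,'y at 0.04',(y0+(0.04-x0)*vy/vx).round(4))
print(s['t'],tcp,s['gripper_width'],s['contact_force'])
E
python3 bar.py; python3 -c "
import numpy as np,cv2;cv2.imwrite('pics/w2.png',np.load('wrist.npz')['frame'])"
```

```text
n 19030 top-face tool z at x=0: -0.0068 pitch [ 0.016 -0.001]
rect in tool mm ((39.579383850097656, 0.9159164428710938), (140.48780822753906, 34.53684616088867), 0.0499173104763031) far end x 0.1098
dir in tool -0.02 0.047754187 0.0009691716 y at 0.04 0.001
4.1167 [0.60616004 0.29086418 0.14994836] 0.031632941944118476 [-0.01629335 -0.58649631 -3.77858517]
```

View pics/w2.png

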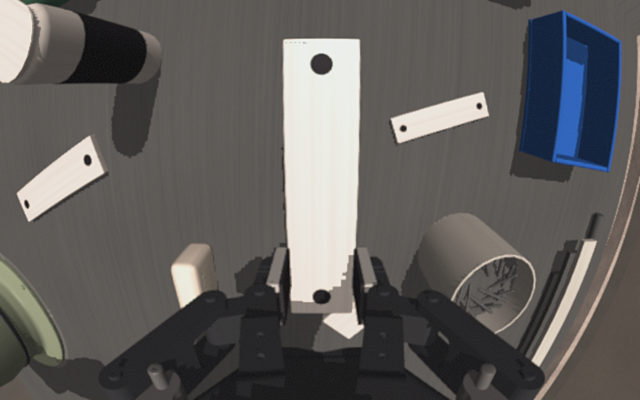

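The bar is held level, with its centre 39.6 mm along tool +x and its underside about 1.5 mm beyond the TCP. I'll lift it over the fixture and carry it to the fixture's -y side.

>>> {"op": "jog_arm", "data": {"plan": [{"dx":0,"dy":0,"dz":-0.03,"spin":0,"hand":255},{"dx":0,"dy":0,"dz":-0.07,"spin":0,"hand":255},{"dx":0,"dy":0,"dz":-0.11,"spin":0,"hand":255},{"dx":-0.015,"dy":-0.003,"dz":-0.14,"spin":0.01,"hand":255},{"dx":-0.04,"dy":-0.008,"dz":-0.15,"spin":0.02,"hand":255},{"dx":-0.07,"dy":-0.013,"dz":-0.15,"spin":0.035,"hand":255},{"dx":-0.105,"dy":-0.02,"dz":-0.15,"spin":0.055,"hand":255},{"dx":-0.14,"dy":-0.027,"dz":-0.15,"spin":0.075,"hand":255},{"dx":-0.175,"dy":-0.033,"dz":-0.15,"spin":0.095,"hand":255},{"dx":-0.21,"dy":-0.04,"dz":-0.15,"spin":0.11,"hand":255},{"dx":-0.245,"dy":-0.047,"dz":-0.15,"spin":0.13,"hand":255},{"dx":-0.28,"dy":-0.053,"dz":-0.15,"spin":0.15,"hand":255},{"dx":-0.315,"dy":-0.06,"dz":-0.15,"spin":0.17,"hand":255},{"dx":-0.35,"dy":-0.066,"dz":-0.15,"spin":0.185,"hand":255},{"dx":-0.385,"dy":-0.073,"dz":-0.15,"spin":0.205,"hand":255},{"dx":-0.42,"dy":-0.08,"dz":-0.15,"spin":0.22,"hand":255},{"dx":-0.45,"dy":-0.086,"dz":-0.15,"spin":0.24,"hand":255},{"dx":-0.47,"dy":-0.09,"dz":-0.15,"spin":0.25,"hand":255},{"dx":-0.48,"dy":-0.092,"dz":-0.15,"spin":0.254,"hand":255},{"dx":-0.48,"dy":-0.092,"dz":-0.15,"spin":0.254,"hand":255}]}}

```text
t: 5.78
tcp_pos: [0.5399, -0.1954, 0.3003]
orientation: [[0.202, 0.979, -0.002], [0.979, -0.202, -0.001], [-0.001, -0.002, -1.0]]
contact_force: [-0.2, 0.7, -3.7]
gripper_width: 0.0318
finger_force: 60.8
```

>>> {"op": "jog_arm", "data": {"plan": [{"dx":-0.02,"dy":0.0015,"dz":0,"spin":0.01,"hand":255},{"dx":-0.05,"dy":0.004,"dz":0,"spin":0.025,"hand":255},{"dx":-0.085,"dy":0.006,"dz":0,"spin":0.043,"hand":255},{"dx":-0.12,"dy":0.009,"dz":0,"spin":0.06,"hand":255},{"dx":-0.15,"dy":0.011,"dz":0,"spin":0.076,"hand":255},{"dx":-0.175,"dy":0.013,"dz":0.0,"spin":0.09,"hand":255},{"dx":-0.1835,"dy":0.0137,"dz":0.015,"spin":0.093,"hand":255},{"dx":-0.1835,"dy":0.0137,"dz":0.045,"spin":0.093,"hand":255},{"dx":-0.1835,"dy":0.0137,"dz":0.08,"spin":0.093,"hand":255},{"dx":-0.1835,"dy":0.0137,"dz":0.115,"spin":0.093,"hand":255},{"dx":-0.1835,"dy":0.0137,"dz":0.15,"spin":0.093,"hand":255},{"dx":-0.1835,"dy":0.0137,"dz":0.18,"spin":0.093,"hand":255},{"dx":-0.1835,"dy":0.0137,"dz":0.2,"spin":0.093,"hand":255},{"dx":-0.1835,"dy":0.0137,"dz":0.208,"spin":0.093,"hand":255},{"dx":-0.1835,"dy":0.0137,"dz":0.208,"spin":0.093,"hand":255},{"dx":-0.1835,"dy":0.0137,"dz":0.208,"spin":0.093,"hand":255}]}}

```text
t: 7.12
tcp_pos: [0.5183, -0.3753, 0.0937]
orientation: [[0.288, 0.958, 0.0], [0.958, -0.288, 0.0], [0.0, 0.0, -1.0]]
contact_force: [-0.2, -0.9, -3.4]
gripper_width: 0.0312
finger_force: 60.8
```

```bash
python3 bar.py
python3 - <<'E'
from h import *
w=dict(np.load('wrist.npz')); s=grab('side')['frame']
b=cv2.resize(s[100:380,250:530],(400,400),interpolation=cv2.INTER_CUBIC)
cv2.imwrite('pics/pre.png',np.hstack([cv2.resize(w['frame'],(400,250)).copy() if 0 else cv2.copyMakeBorder(cv2.resize(w['frame'],(400,250)),0,150,0,0,0),b]))
E
```

```text
n 20679 top-face tool z at x=0: -0.0077 pitch [ 0.087 -0.025]
rect in tool mm ((53.890350341796875, 0.450836181640625), (166.66619873046875, 34.5327262878418), 0.0011396488407626748) far end x 0.1372
dir in tool -0.42 0.054516647 0.00033982986 y at 0.04 0.0004
7.1667 [ 0.51863091 -0.37574662  0.0944598 ] 0.03157288418057583 [-0.27081729 -0.46498344 -2.70385612]
```

View pics/pre.png

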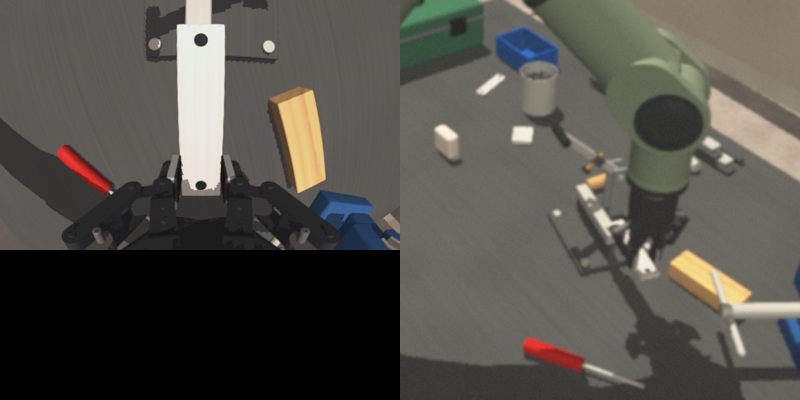

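In the wrist view (left) the bar is straight and in line with the rail, whose top shows at about (199,10) in that half. I'll measure the crown from here.

Run:
```python
from h import *
w=dict(np.load('wrist.npz')); s=robot.state(); R=s['orientation']; tcp=s['tcp_pos']
g=cv2.cvtColor(w['frame'],6).astype(int)
for v in(3,12,22,30,60,90,120):
    r=g[v,270:370]; ix=np.where(r>130)[0]+270
    for z in ((.0747,) if v<35 else (tcp[2]+.007,)):
        a,b=[(hit(w,u,v,z,True)-tcp)@R for u in(ix.min()-.5,ix.max()+.5)]
        print(v,ix.min(),ix.max(),np.round(a[:2]*1000,1),np.round(b[:2]*1000,1),'mid y',round((a[1]+b[1])*500,1),'w',round((b[1]-a[1])*1000,1))
c=np.array([.5692,-.2063]); print('crown centre in tool',((np.r_[c,.0747]-tcp)@R).round(4), 'ang',np.degrees(np.arctan2(R[1,0],R[0,0])))
```

```text
3 297 338 [135.2 -12.3] [135.1   9.3] mid y -1.5 w 21.6
12 297 338 [130.  -12.3] [129.9   9.3] mid y -1.5 w 21.6
22 297 337 [124.3 -12.3] [124.2   8.7] mid y -1.8 w 21.0
30 297 338 [119.9 -12.3] [119.8   9.2] mid y -1.5 w 21.5
60 283 360 [100.  -16.1] [100.   17.2] mid y 0.6 w 33.3
90 283 359 [ 86.7 -16.1] [86.7 16.9] mid y 0.4 w 33.0
120 283 359 [ 73.6 -16.3] [73.6 17. ] mid y 0.4 w 33.4
crown centre in tool [ 0.177  -0.0006  0.02  ] ang 73.2277591230637
```

>>> {"op": "jog_arm", "data": {"plan": [{"dx":0.015,"dy":-0.0017,"dz":0.002,"spin":0,"hand":255},{"dx":0.035,"dy":-0.0017,"dz":0.003,"spin":0,"hand":255},{"dx":0.055,"dy":-0.0017,"dz":0.003,"spin":0,"hand":255},{"dx":0.075,"dy":-0.0017,"dz":0.003,"spin":0,"hand":255},{"dx":0.09,"dy":-0.0017,"dz":0.003,"spin":0,"hand":255},{"dx":0.105,"dy":-0.0017,"dz":0.003,"spin":0,"hand":255},{"dx":0.118,"dy":-0.0017,"dz":0.003,"spin":0,"hand":255},{"dx":0.128,"dy":-0.0017,"dz":0.003,"spin":0,"hand":255},{"dx":0.137,"dy":-0.0017,"dz":0.003,"spin":0,"hand":255},{"dx":0.137,"dy":-0.0017,"dz":0.003,"spin":0,"hand":255},{"dx":0.137,"dy":-0.0017,"dz":0.003,"spin":0,"hand":255}]}}

```text
t: 8.13
tcp_pos: [0.5559, -0.2441, 0.0905]
orientation: [[0.289, 0.957, 0.0], [0.957, -0.289, -0.0], [-0.0, 0.0, -1.0]]
contact_force: [0.2, 0.1, -3.6]
gripper_width: 0.0318
finger_force: 60.8
```

Run:
```python
from h import *
w=grab('wrist'); s=robot.state(); print(s['t'],s['tcp_pos'],s['contact_force'],s['wrist_torque'],s['gripper_width'],np.degrees(np.arctan2(s['orientation'][1,0],s['orientation'][0,0])))
sd=grab('side')['frame']; t=grab('top')['frame']
cv2.imwrite('pics/over.png',np.hstack([cv2.copyMakeBorder(cv2.resize(w['frame'],(480,300)),0,50,0,0,0),cv2.resize(sd[150:300,330:465],(315,350),interpolation=cv2.INTER_CUBIC)]))
```

```text
8.1833 [ 0.55562247 -0.24472165  0.09046393] [ 0.37759543 -1.36031885 -2.98910578] [-0.1625276   0.05081613  0.02557749] 0.0312613578739749 73.18393707866882
```

View pics/over.png

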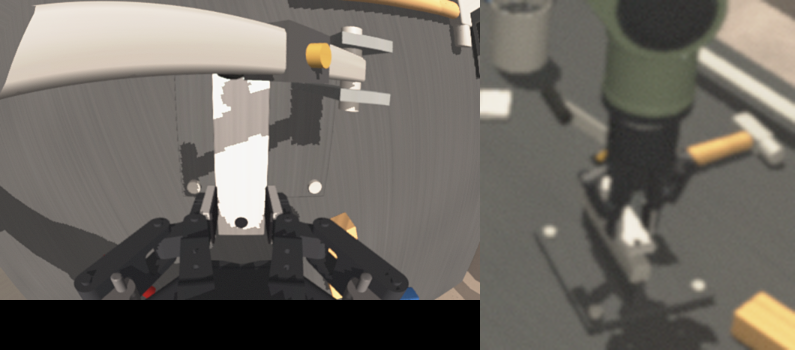

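>>> {"op": "jog_arm", "data": {"plan": [{"dx":0.001,"dy":0,"dz":0.003,"spin":0,"hand":255},{"dx":0.001,"dy":0,"dz":0.006,"spin":0,"hand":255},{"dx":0.001,"dy":0,"dz":0.009,"spin":0,"hand":255},{"dx":0.001,"dy":0,"dz":0.0115,"spin":0,"hand":255},{"dx":0.001,"dy":0,"dz":0.013,"spin":0,"hand":255},{"dx":0.001,"dy":0,"dz":0.013,"spin":0,"hand":255},{"dx":0.001,"dy":0,"dz":0.013,"spin":0,"hand":255},{"dx":0.001,"dy":0,"dz":0.013,"spin":0,"hand":255}]}}

```text
t: 8.95
tcp_pos: [0.556, -0.2432, 0.0773]
orientation: [[0.289, 0.957, -0.0], [0.957, -0.289, -0.0], [-0.0, -0.0, -1.0]]
contact_force: [-0.8, 0.4, -2.2]
gripper_width: 0.0314
finger_force: 60.9
```

>>> {"op": "jog_arm", "data": {"plan": [{"dx":0,"dy":0,"dz":0.0005,"spin":0,"hand":255},{"dx":0,"dy":0,"dz":0.001,"spin":0,"hand":255},{"dx":0,"dy":0,"dz":0.001,"spin":0,"hand":255},{"dx":0,"dy":0,"dz":0.001,"spin":0,"hand":255}]}}

```text
t: 9.28
tcp_pos: [0.5562, -0.2431, 0.0769]
orientation: [[0.289, 0.957, 0.0], [0.957, -0.289, 0.0], [0.0, 0.0, -1.0]]
contact_force: [-3.7, 1.8, 9.6]
gripper_width: 0.0317
finger_force: 62.2
```

>>> {"op": "jog_arm", "data": {"plan": [{"dx":0,"dy":0,"dz":0,"spin":0,"hand":130},{"dx":0,"dy":0,"dz":0,"spin":0,"hand":100},{"dx":0,"dy":0,"dz":0,"spin":0,"hand":50},{"dx":0,"dy":0,"dz":0,"spin":0,"hand":0},{"dx":0,"dy":0,"dz":0,"spin":0,"hand":0},{"dx":0,"dy":0,"dz":0,"spin":0,"hand":0},{"dx":0,"dy":0,"dz":0,"spin":0,"hand":0},{"dx":0,"dy":0,"dz":0,"spin":0,"hand":0},{"dx":0,"dy":0,"dz":0,"spin":0,"hand":0},{"dx":0,"dy":0,"dz":0,"spin":0,"hand":0}]}}

```text
t: 10.12
tcp_pos: [0.5561, -0.2431, 0.0763]
orientation: [[0.289, 0.957, -0.0], [0.957, -0.289, -0.0], [-0.0, -0.0, -1.0]]
contact_force: [-0.0, 1.0, 0.9]
gripper_width: 0.0853
finger_force: 0.0
```

>>> {"op": "jog_arm", "data": {"plan": [{"dx":0,"dy":0,"dz":-0.008,"spin":0,"hand":0},{"dx":0,"dy":0,"dz":-0.02,"spin":0,"hand":0},{"dx":-0.01,"dy":0,"dz":-0.03,"spin":0,"hand":0},{"dx":-0.03,"dy":0,"dz":-0.035,"spin":0,"hand":0},{"dx":-0.06,"dy":0,"dz":-0.04,"spin":0,"hand":0},{"dx":-0.09,"dy":0,"dz":-0.05,"spin":0,"hand":0},{"dx":-0.12,"dy":0,"dz":-0.07,"spin":0,"hand":0},{"dx":-0.14,"dy":0,"dz":-0.1,"spin":0,"hand":0},{"dx":-0.14,"dy":0,"dz":-0.14,"spin":0,"hand":0},{"dx":-0.14,"dy":0,"dz":-0.18,"spin":0,"hand":255},{"dx":-0.14,"dy":0,"dz":-0.22,"spin":0,"hand":255},{"dx":-0.14,"dy":0,"dz":-0.25,"spin":0,"hand":255},{"dx":-0.14,"dy":0,"dz":-0.25,"spin":0,"hand":255},{"dx":-0.14,"dy":0,"dz":-0.25,"spin":0,"hand":255}]}}

```text
t: 11.28
tcp_pos: [0.5153, -0.3782, 0.3292]
orientation: [[0.29, 0.957, 0.003], [0.957, -0.29, -0.002], [-0.001, 0.004, -1.0]]
contact_force: [-0.6, -0.1, -1.4]
gripper_width: 0.0257
finger_force: 0.0
```

Run:
```python
from h import *
s=robot.state(); print(s['t'],s['tcp_pos'],s['contact_force'],s['gripper_width'])
w=grab('wrist')
f=f_of(w); u,v=np.meshgrid(np.arange(640)-w['cx'],np.arange(400)-w['cy']); r=np.hypot(u,v)+1e-9; t=r/f
z=w['z_map']; P=np.stack([u/r*np.tan(t)*z,v/r*np.tan(t)*z,z],-1)@np.array(w['orientation']).T+w['eye']
a=np.radians(73.0); X=np.array([np.sin(a),-np.cos(a)]);Y=np.array([np.cos(a),np.sin(a)])
D=P[...,:2]-[.5692,-.2063]; fx=D@X; fy=D@Y; Z=P[...,2]; ok=(z>0)
m=ok&(abs(fx)<.05)&(abs(fy)<.1)&(Z>.079)&(Z<.088)
print('n',m.sum(),'fx',np.percentile(fx[m],[1,50,99]).round(4),'fy',np.percentile(fy[m],[1,99]).round(4),'Z',np.percentile(Z[m],[5,50,95]).round(4))
A=np.c_[fx[m],fy[m],np.ones(m.sum())];print('tilt',np.linalg.lstsq(A,Z[m],rcond=None)[0].round(4))
rr=cv2.minAreaRect(np.c_[fx[m],fy[m]].astype(np.float32)*1000);print(rr)
m=ok&(abs(fx)<.05)&(abs(fy)<.1)&(Z>.070)&(Z<.0775); print('crown',m.sum(), np.percentile(fx[m],[1,99]).round(4) if m.sum() else'',np.percentile(fy[m],[1,99]).round(4) if m.sum() else '')
m=ok&(fx<-.03)&(fx>-.12)&(fy>-.05)&(fy<.12)&(Z>.2)&(Z<.26);print('handle',m.sum(),np.c_[fx[m],fy[m],Z[m]].min(0).round(4),np.c_[fx[m],fy[m],Z[m]].max(0).round(4))
cv2.imwrite('pics/placed.png',w['frame'])
```

```text
11.2833 [ 0.51532682 -0.37824262  0.32922061] [-0.63140157 -0.0597607  -1.42647839] 0.02573773497659789
n 2174 fx [-0.0173 -0.0012  0.0159] fy [-0.0688  0.0336] Z [0.0819 0.0834 0.0848]
tilt [-0.0022 -0.0009  0.0833]
((15.73541259765625, -16.340991973876953), (68.48746490478516, 105.3391342163086), 0.019996820017695427)
crown 110 [-0.0112  0.0491] [-0.076   0.0336]Traceback (most recent call last):
  File "<stdin>", line 13, in <module>
    return umr_minimum(a, axis, None, out, keepdims, initial, where)
ValueError: zero-size array to reduction operation minimum which has no identity
```

The bar lies flat and centred, about 0.7 mm off in x and 1.2 mm off in y, with its top at z 0.0833. Next I'll put the closed fingers above the cross handle.

>>> {"op": "jog_arm", "data": {"plan": [{"dx":0.02,"dy":-0.005,"dz":0,"spin":0,"hand":255},{"dx":0.055,"dy":-0.014,"dz":0,"spin":0,"hand":255},{"dx":0.09,"dy":-0.023,"dz":0,"spin":0,"hand":255},{"dx":0.125,"dy":-0.032,"dz":0,"spin":0,"hand":255},{"dx":0.16,"dy":-0.041,"dz":0,"spin":0,"hand":255},{"dx":0.19,"dy":-0.049,"dz":0.01,"spin":0,"hand":255},{"dx":0.215,"dy":-0.055,"dz":0.02,"spin":0,"hand":255},{"dx":0.23,"dy":-0.059,"dz":0.035,"spin":0,"hand":255},{"dx":0.23,"dy":-0.059,"dz":0.049,"spin":0,"hand":255},{"dx":0.23,"dy":-0.059,"dz":0.049,"spin":0,"hand":255},{"dx":0.23,"dy":-0.059,"dz":0.049,"spin":0,"hand":255}]}}

```text
t: 12.25
tcp_pos: [0.5249, -0.1403, 0.2768]
orientation: [[0.289, 0.957, -0.002], [0.957, -0.289, -0.0], [-0.001, -0.002, -1.0]]
contact_force: [-0.3, 0.1, 0.5]
gripper_width: -0.0001
finger_force: 0.0
```

Run:
```python
from h import *
s=robot.state(); print(s['t'],s['tcp_pos'],s['contact_force'],s['gripper_width'])
w=grab('wrist'); sd=grab('side')['frame']
cv2.imwrite('pics/abv.png',np.hstack([cv2.copyMakeBorder(cv2.resize(w['frame'],(480,300)),0,50,0,0,0),cv2.resize(sd[150:300,320:455],(315,350),interpolation=cv2.INTER_CUBIC)]))
```

```text
12.25 [ 0.52491769 -0.14030395  0.27684207] [-0.29243149  0.14311234  0.54097134] -6.800462795016297e-05
```

View pics/abv.png

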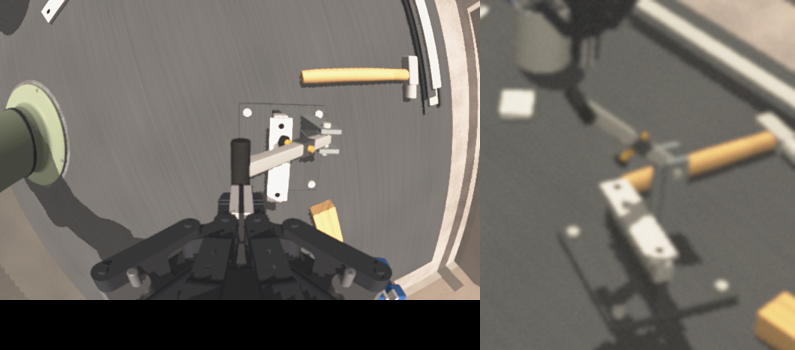

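The closed fingers line up over the black handle, at (240,160) in the left half, and the bar sits on the rail. I'll press down along the arc to about 0.15 rad.

>>> {"op": "jog_arm", "data": {"plan": [{"dx":0,"dy":0,"dz":0.02,"spin":0,"hand":255},{"dx":0,"dy":0,"dz":0.035,"spin":0,"hand":255},{"dx":0,"dy":0,"dz":0.043,"spin":0,"hand":255},{"dx":0,"dy":-0.005,"dz":0.05,"spin":0,"hand":255},{"dx":0,"dy":-0.0105,"dz":0.056,"spin":0,"hand":255},{"dx":0,"dy":-0.0155,"dz":0.0626,"spin":0,"hand":255},{"dx":0,"dy":-0.02,"dz":0.07,"spin":0,"hand":255},{"dx":0,"dy":-0.0242,"dz":0.077,"spin":0,"hand":255},{"dx":0,"dy":-0.028,"dz":0.084,"spin":0,"hand":255},{"dx":0,"dy":-0.0315,"dz":0.092,"spin":0,"hand":255},{"dx":0,"dy":-0.0345,"dz":0.0995,"spin":0,"hand":255},{"dx":0,"dy":-0.037,"dz":0.107,"spin":0,"hand":255},{"dx":0,"dy":-0.0393,"dz":0.115,"spin":0,"hand":255},{"dx":0,"dy":-0.0411,"dz":0.123,"spin":0,"hand":255},{"dx":0,"dy":-0.0425,"dz":0.131,"spin":0,"hand":255},{"dx":0,"dy":-0.0425,"dz":0.131,"spin":0,"hand":255},{"dx":0,"dy":-0.0425,"dz":0.131,"spin":0,"hand":255}]}}

```text
t: 13.77
tcp_pos: [0.4848, -0.1276, 0.146]
orientation: [[0.289, 0.957, -0.001], [0.957, -0.289, 0.0], [-0.0, -0.001, -1.0]]
contact_force: [-2.5, 1.4, 5.1]
gripper_width: 0.0002
finger_force: 2.2
```

>>> {"op": "jog_arm", "data": {"plan": [{"dx":0,"dy":-0.0006,"dz":0.006,"spin":0,"hand":255},{"dx":0,"dy":-0.0012,"dz":0.012,"spin":0,"hand":255},{"dx":0,"dy":-0.0017,"dz":0.018,"spin":0,"hand":255},{"dx":0,"dy":-0.0019,"dz":0.022,"spin":0,"hand":255},{"dx":0,"dy":-0.002,"dz":0.0248,"spin":0,"hand":255},{"dx":0,"dy":-0.002,"dz":0.0248,"spin":0,"hand":255},{"dx":0,"dy":-0.002,"dz":0.0248,"spin":0,"hand":255},{"dx":0,"dy":-0.002,"dz":0.0248,"spin":0,"hand":255},{"dx":0,"dy":-0.002,"dz":0.0248,"spin":0,"hand":255},{"dx":0,"dy":-0.002,"dz":0.0248,"spin":0,"hand":255}]}}

```text
t: 14.6
tcp_pos: [0.483, -0.127, 0.1217]
orientation: [[0.289, 0.957, -0.0], [0.957, -0.289, 0.0], [0.0, -0.0, -1.0]]
contact_force: [-4.2, 1.5, 7.8]
gripper_width: -0.0005
finger_force: 3.9
```

Run:
```python
from h import *
s=robot.state(); print(s['t'],s['tcp_pos'],s['contact_force'],s['finger_force'])
w=grab('wrist')
f=f_of(w); u,v=np.meshgrid(np.arange(640)-w['cx'],np.arange(400)-w['cy']); r=np.hypot(u,v)+1e-9; t=r/f
z=w['z_map']; P=np.stack([u/r*np.tan(t)*z,v/r*np.tan(t)*z,z],-1)@np.array(w['orientation']).T+w['eye']
a=np.radians(73.0); X=np.array([np.sin(a),-np.cos(a)]);Y=np.array([np.cos(a),np.sin(a)])
D=P[...,:2]-[.5692,-.2063]; fx=D@X; fy=D@Y; Z=P[...,2]; ok=(z>0)
m=ok&(abs(fx)<.03)&(abs(fy)<.1)&(Z>.079)&(Z<.088); print('bar fx',np.percentile(fx[m],[1,99]).round(4),'fy',np.percentile(fy[m],[1,99]).round(4),'Z',np.median(Z[m]))
m=ok&(fx<.045)&(fx>-.09)&(abs(fy-.05)<.006)&(Z>.1)&(Z<.16); c=np.polyfit(fx[m],Z[m],1); print('arm top n',m.sum(),'slope',-c[0],'at hinge',np.polyval(c,.06),'fx',fx[m].min(),fx[m].max())
cv2.imwrite('pics/end.png',w['frame'])
```

```text
14.6 [ 0.48297452 -0.1270379   0.1217492 ] [-4.23520868  1.51023746  7.84565942] 3.884543403983116
bar fx [-0.0186  0.0152] fy [-0.0317  0.0709] Z 0.0831852591941247
arm top n 5114 slope -0.009644516109044826 at hinge 0.12004226870653537 fx -0.08999380676084663 0.04498211429464232
```

View pics/end.png

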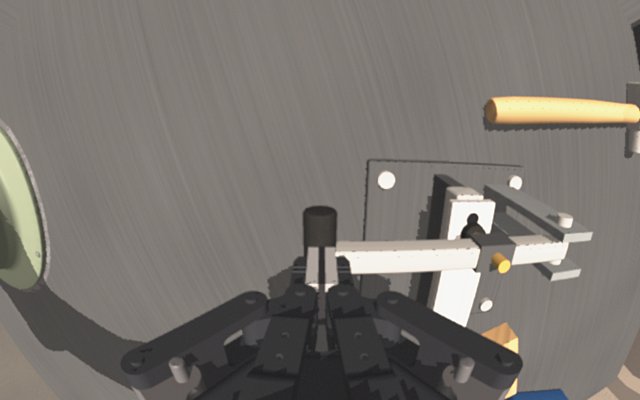

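The lever is level (slope about -0.01 rad) with 7.8 N on the handle, and the shoe is on the bar, which is still centred. I'll hold for half a second and check it is steady.

>>> {"op": "jog_arm", "data": {"plan": [{"dx":0,"dy":0,"dz":0,"spin":0,"hand":255},{"dx":0,"dy":0,"dz":0,"spin":0,"hand":255},{"dx":0,"dy":0,"dz":0,"spin":0,"hand":255},{"dx":0,"dy":0,"dz":0,"spin":0,"hand":255},{"dx":0,"dy":0,"dz":0,"spin":0,"hand":255},{"dx":0,"dy":0,"dz":0,"spin":0,"hand":255},{"dx":0,"dy":0,"dz":0,"spin":0,"hand":255},{"dx":0,"dy":0,"dz":0,"spin":0,"hand":255}]}}

```text
t: 15.32
tcp_pos: [0.4829, -0.127, 0.1217]
orientation: [[0.289, 0.957, -0.0], [0.957, -0.289, 0.0], [0.0, -0.0, -1.0]]
contact_force: [-5.0, 1.5, 8.3]
gripper_width: -0.0002
finger_force: 3.9
```

```bash
python3 -c "
from plant import robot
print(robot.finish_job())"
```

```text
the job is handed in; nothing more can be done
None
```

I handed the job in at about 15.3 s, with the bar centred on the rail to within about 2 mm and the arm still pushing the lever with about 8 N, measured at about 0.01 rad from level; the hand-in gave no verdict.

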